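# Demould a cast specimen and brush out the mould

### The job

Lift the cast cylinder out of the steel mould by its bar and stand it upright in the green tray. Then take the bottle brush and scrub the empty bore with three up-and-down strokes, each going right down to the bottom and back up by more than half the bore's depth, and hang the brush back upright on the blue rack where it came from. Set both things down rather than dropping them, and leave the beaker, the jar and the wrench alone.

Things in the scene. Friction and masses are not known exactly. Their poses are not given: they have to be found in the camera images.
- mould: Fixed steel cylinder mould, open at the top: base plate 140 x 120 x 12 mm (x, y, z), on it an upright tube of outer diameter 86 mm, bore diameter 70 mm, rim 102 mm above the bench, bore 90 mm deep; split-line flanges reach 55 mm out along its +y and -y. Origin under the centre at bench level, z up.
- mould_floor (a point): Centre of the mould's bore at its floor, 12 mm above the bench; the rim is 90 mm above this point.
- specimen: Grey cast cylinder, 60 mm diameter, 85 mm tall, about 0.5 kg, standing loose in the mould with its top 5 mm below the rim; a copper-coloured bar 16 mm in diameter stands 55 mm up out of the centre of its top (total height 140 mm). Origin at the centre of its underside, z up along the bar.
- tray: Fixed green plastic tray, 170 x 140 mm (x, y) outside, walls 5 mm thick and 16 mm high, flat floor 5 mm above the bench. Origin under its centre at bench level, z up.
- brush: Bottle brush 195 mm long, about 0.12 kg, hanging head down in the rack. From the tip up: head 0-70 mm (hard core 40 mm thick, soft blue and white bristles out to 64 mm that give way), steel stem 8 mm thick to 115 mm, black collar 36 mm wide to 123 mm, orange handle 22 mm thick to 195 mm. Origin at the tip (bottom end), z up along the handle.
- brush_tip (a point): Bottom end of the brush head, on the brush axis.
- brush_collar (a point): Centre of the underside of the brush's collar, 115 mm above the tip: the face that rests on the rack.
- rack: Fixed blue rack: base 10 mm thick, x -45 to 85 mm, 100 mm wide; post at x 55 to 69 mm; level fork, top 135 mm above the bench, 8 mm thick, two 16 mm prongs, 14 mm slot between, open towards the rack's -x (prong ends x = -40, slot end x = 7 mm). Yellow lips 5 mm high on the prong ends: lift the collar over them. Origin at bench level under the brush's hanging axis, z up.
- rack_seat (a point): Point on the level of the fork's top, 135 mm above the bench, where the centre of the underside of the brush's collar rests.
- beaker: Bystander: clear plastic beaker, 80 mm diameter, 100 mm tall. Origin at the centre of its underside.
- jar: Bystander: black jar with blue band, 80 mm diameter, 130 mm tall. Origin at the centre of its underside.
- wrench: Bystander: steel wrench, 170 mm long, lying flat along its x. Origin under its middle.

How it is judged (in metres and radians):
On the way, in this order (a step that is already met when the one before it is completed fails the run):
1. the specimen stands released in the green tray (x of specimen in the frame of tray between -0.055 and 0.055 m and y of specimen in the frame of tray between -0.04 and 0.04 m and z of specimen in the frame of tray between 0.001 and 0.009 m and angle between specimen's own z axis and vertical below 0.1 rad and linear speed of specimen below 0.03 m/s and contact force between the fingers and specimen below 0.1 N), for 0.2 s.
2. first stroke: the brush tip is within 22 mm of the mould's floor (horizontal distance between brush_tip and mould_floor below 0.03 m and z of brush_tip in the frame of mould_floor below 0.022 m), for 0.02 s.
3. first stroke: the brush tip is drawn up more than 45 mm above the mould's floor, still over the bore (horizontal distance between brush_tip and mould_floor below 0.03 m and z of brush_tip in the frame of mould_floor above 0.045 m), for 0.02 s.
4. second stroke: the brush tip is within 22 mm of the mould's floor (all of step 2), for 0.02 s.
5. second stroke: the brush tip is drawn up more than 45 mm above the mould's floor, still over the bore (all of step 3), for 0.02 s.
6. third stroke: the brush tip is within 22 mm of the mould's floor (all of step 4), for 0.02 s.
7. third stroke: the brush tip is drawn up more than 45 mm above the mould's floor, still over the bore (all of step 5), for 0.02 s.
At the end, for the whole second after the job is handed in: The specimen stands released and at rest on the tray's floor, upright within 0.1 rad, within 55 mm (x) and 40 mm (y) of its centre; the brush hangs released and at rest in the fork, upright within 0.12 rad, collar on the prongs (4 mm), 22 mm before to 12 mm behind the seat, 8 mm sideways (all of step 1 and x of brush_collar in the frame of rack between -0.022 and 0.012 m and y of brush_collar in the frame of rack between -0.008 and 0.008 m and z of brush_collar in the frame of rack between 0.131 and 0.139 m and angle between brush's own z axis and vertical below 0.12 rad and linear speed of brush below 0.1 m/s and contact force between the fingers and brush below 0.1 N); the robot touches nothing.
It fails at once if the specimen is dropped (moves faster than 0.5 m/s out of the fingers) (linear speed of specimen above 0.5 m/s and contact force between the fingers and specimen below 0.1 N).
It fails at once if the brush is dropped (moves faster than 0.5 m/s out of the fingers) (linear speed of brush above 0.5 m/s and contact force between the fingers and brush below 0.1 N).
It fails at once if the beaker, the jar or the wrench is moved more than 25 mm (distance of any of beaker, jar, wrench from where it was at the start of the episode above 0.025 m).
It also fails if it takes over 62 s, if anything falls off the work surface, if the arm or the gripper's body presses on something with over 40 N, if the wrist force passes 120 N, or if a joint passes its speed limit or range.

### The arm

A 6-joint arm with a two-finger parallel gripper is mounted at the origin on the work surface. World frame = base frame: x ahead of the robot, y to its left, z up, the work surface at z = 0. Lengths are in mm, angles in degrees, forces in N, time in s.
With the tool pointing down it reaches from about 250 to 725 mm from the base axis. Payload 9.7 kg.
Tool frame: the origin (TCP) lies at the very end of the fingers, on their centre line; the grasp point (between the pads) lies 19 mm behind it; z points along the fingers, y is the line along which they close (so a half turn about z gives the same grasp; the last joint's range is limited). The gripper opens to 85 mm and grips with 20 to 120 N. Pads are 22 mm wide; open, the fingers measure 114 mm over their backs; the gripper's body (76 mm by 85 mm) begins 54 mm behind the grasp point. The pads swing forward as they close: fully open they stand 13 mm farther back than shut.
Start: joints at [63.369, 4.979, 10.078, 95.1, 0, 90], TCP at [246.531, 491.65, 231.284] pointing down, gripper open.
Joint ranges: [-179.16, 179.16], [-48.56, 103.87], [-65.8, 70.77], [-126.05, 130.52], [-82.76, 87.17], [-180, 180]. Speed limits (degrees/s): [127.2, 127.2, 147.25, 180, 180, 180].

### API

Orientations are given as a 3x3 rotation matrix whose columns are the frame's x, y, z axes.
In Python, from bench import bot, vision gives the robot as it stands.
- The arm moves only by the tool arm_command, never from a script. Its argument "plan" is a list of rows, each an object with "offset": the shift along the tool's x, y, z scaled (see below), a list of three; "roll": the turn about the tool's z scaled (see below). In form: [{"offset": [dx, dy, dz], "roll": roll}, ...]. A call has 1 to 10 rows; each row is the pose to reach, as a shift and turn from the pose commanded when the call began, along the tool's axes at that moment; what a row does not reach only later rows make up. The controller multiplies each number of a shift by 0.1 m and each number of a turn by 90 degrees. A row lasts 1/12 s, in which the tool goes at most 41.7 mm and 7.16 degrees, less where a joint would pass 70% of its speed; a pose out of reach is approached as far as the arm can. A call with a number of a shift or a turn outside -1 to 1 is refused whole. A call with a gripper value outside its range is refused whole. "jaw" is the closure, from -1 (fully open) to 1 (shut), set as the call begins (left out, the last holds). The fingers move at their own pace and stop on an object; "force" is the grip in N (left out, the last holds). Time passes only in rows, so rows that repeat a pose let the fingers close. It gives the time, the measured TCP pose, the force, the opening and the grip force at its end, in the units of the state.
- bot.observe(): the state, without advancing time (a new reading comes with each control period).
- vision.snapshot(name): name is "scene" or "top" or "wrist"; returns the picture (480x640x3 uint8, blue, green, red); there is no depth.
- vision.camera_params(name): a dict with "fx", "fy", "cx", "cy" (pixels), "k1" (the pictures are not rectified: a ray, as slopes to the right and down, at radius r is drawn at 1 + k1 r^2 times it, then the intrinsics apply), "R" (3x3) and "t" (3): a world point X has camera coordinates R X + t; the wrist camera has in their place "hand_eye" (4x4, takes a point from camera to tool coordinates, whose origin is the TCP and whose axes are the flange's). Camera axes: x right, y down, z forward; pixel columns grow to the right and rows downward; lengths in mm; the calibration is good to about 2 mm. A picture is of the moment at which its call begins: read the wrist's pose just before it. camera_params takes no time and is no camera call.
- bot.job_done(): hands the job in; it is judged then, once.
The state is a dict: "time": time; "joints": joint angles; "qd": joint speeds; "effort": joint torques, N m; "tool_pos": TCP position; "ee_rot": TCP orientation; "wrist_force": force on the tool from outside, world axes, zero at the start; "torque": the same for the moment, N m; "grip_width": opening from 0.0 (shut) to 1.0 (fully open); "gripper_force": force on a finger pad.
Only numpy, scipy, OpenCV 4.12 (cv2) and the standard library are available. Lean on these libraries where they do the work, as an engineer would, in place of code of your own. Each camera call takes 0.05 s, during which the arm holds its last target. There are 200 camera calls.

## Working session

There is one attempt and no reset: what is moved stays moved. The work goes in short steps, Python scripts to look and compute and a tool call to move; the robot and the scene stay as the last step left them, time stands still between calls to the robot, and variables do not carry over. Pictures are saved under pics/ and viewed, at most 10 in all, crops included, and the job is handed in when it is done.

Besides the shell and the picture viewer there is one more tool, called after "Call:" in YAML: its name, and indented under it one key for each argument. arm_command: Moves the arm, as the interface text tells. Shifts and turns lie within -1 to 1; 1 stands for 0.1 m of shift or 90 degrees of turn. Its arguments: {"type":"object","properties":{"plan":{"type":"array","items":{"type":"object","properties":{"offset":{"type":"array","items":{"type":"number"}},"roll":{"type":"number"}}}},"jaw":{"type":"number"},"force":{"type":"number"}},"required":["plan"]}

```bash
mkdir -p pics; ls
python3 - <<'E'
from bench import bot, vision
import cv2
s=bot.observe(); print(s)
for n in("scene","top","wrist"):
    cv2.imwrite(f"pics/{n}0.png",vision.snapshot(n)); print(n,vision.camera_params(n))
E
```

```text
pics
{'time': 0.0, 'joints': array([ 6.33695279e+01,  5.01189609e+00,  1.00320860e+01,  9.50999494e+01,
       -4.33320373e-04,  9.00013805e+01]), 'qd': array([-0.11176447, -0.04003894,  0.01683597,  0.16677572, -0.10816182,
        0.00462288]), 'effort': array([ 5.97787239e-04, -5.20389354e+01,  4.64800036e+01,  1.60899136e-02,
        2.02018178e-06,  2.72851889e-05]), 'tool_pos': array([246.42078841, 491.43314435, 230.55423144]), 'ee_rot': array([[-8.93905180e-01,  4.48255674e-01, -6.17210766e-04],
       [ 4.48256099e-01,  8.93904309e-01, -1.24777844e-03],
       [-7.59640107e-06, -1.39206410e-03, -9.99999031e-01]]), 'wrist_force': array([0.3591791 , 0.18194197, 0.17541311]), 'torque': array([-0.02476527,  0.03709516,  0.01383789]), 'gripper_force': 0.0, 'grip_width': 0.9989597353475881}
scene {'fx': 572.2274728749873, 'fy': 572.2274728749873, 'cx': 325.3773835894884, 'cy': 245.9730424445544, 'k1': 0.0036961017997425437, 'R': array([[ 0.8563073 ,  0.51637965, -0.00947961],
       [ 0.29795461, -0.50892103, -0.80760289],
       [-0.42185407,  0.68873176, -0.58965049]]), 't': arra
[... 180 characters left out ...]
 'R': array([[ 0.02295796, -0.9996516 ,  0.01302316],
       [-0.99819038, -0.02364469, -0.0552891 ],
       [ 0.05557776, -0.01173027, -0.99838545]]), 't': array([ -29.97741854,  609.36749654, 1236.73598389])}
wrist {'fx': 363.70237678130553, 'fy': 363.70237678130553, 'cx': 319.859499273576, 'cy': 237.44837151064075, 'k1': 0.01626084060681958, 'hand_eye': array([[-2.17144900e-04, -9.51010857e-01, -3.09157406e-01,
         7.88191687e+01],
       [ 9.99999834e-01, -4.16441285e-05, -5.74273305e-04,
        -4.59608222e-01],
       [ 5.33265557e-04, -3.09157480e-01,  9.51010709e-01,
        -1.42363917e+02],
       [ 0.00000000e+00,  0.00000000e+00,  0.00000000e+00,
         1.00000000e+00]])}
```

View pics/top0.png

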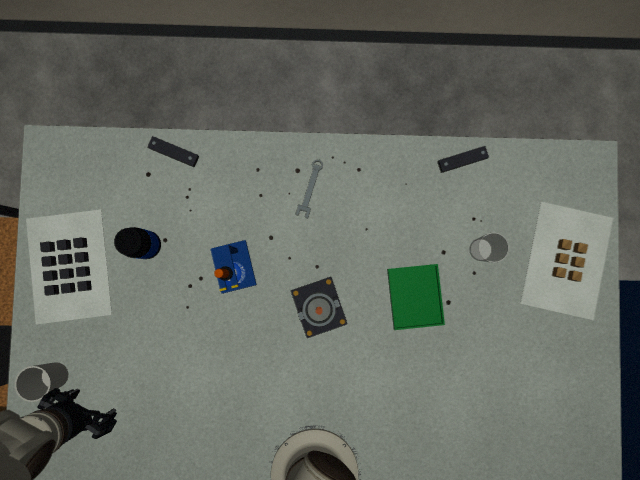

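View pics/scene0.png

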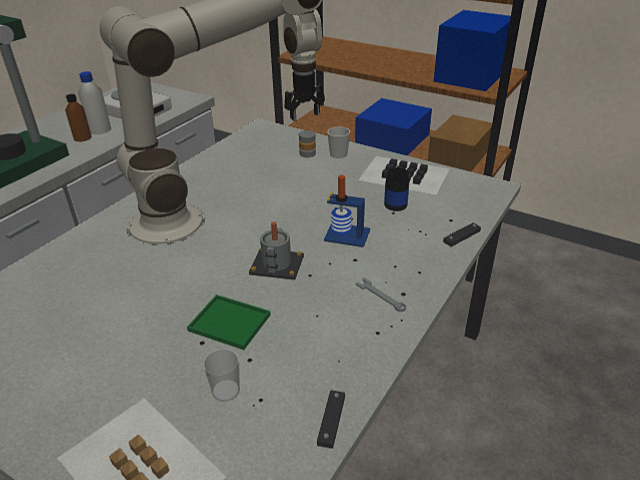

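The top view shows the mould at (319,310), the tray at (416,297), the rack at (233,267) with the orange handle at (223,273) and yellow lips at (222,290) and (236,287). The jar is at (137,242), the beaker at (489,247) and the wrench at (311,190). The scene view agrees: bar at (274,230), handle at (341,188), tray at (229,321). Next I'll measure.

```bash
cat > h.py <<'E'
import numpy as np, cv2
from bench import bot, vision
def ray(n,uv,tool=None):
    p=vision.camera_params(n); d=(np.asarray(uv,float)-[p["cx"],p["cy"]])/[p["fx"],p["fy"]]
    q=d.copy()
    for _ in range(10): q=d/(1+p["k1"]*(q@q))
    v=np.r_[q,1]
    if n=="wrist":
        H=p["hand_eye"]; R=tool["ee_rot"]@H[:3,:3]; c=tool["tool_pos"]+tool["ee_rot"]@H[:3,3]; return c,R@v
    R=p["R"]; return -R.T@p["t"],R.T@v
def plane(n,uv,z,tool=None):
    c,v=ray(n,uv,tool); return c+v*(z-c[2])/v[2]
def tri(a,b):
    (c,v),(d,w)=a,b; M=np.c_[v,-w]; s=np.linalg.lstsq(M,d-c,rcond=None)[0]
    P,Q=c+v*s[0],d+w*s[1]; return (P+Q)/2,np.linalg.norm(P-Q)
def blobs(im,lo,hi,amin,box=None):
    m=cv2.inRange(cv2.cvtColor(im,cv2.COLOR_BGR2HSV),np.array(lo),np.array(hi))
    if box: k=np.zeros_like(m); x0,y0,x1,y1=box; k[y0:y1,x0:x1]=255; m&=k
    n,_,st,ce=cv2.connectedComponentsWithStats(m)
    return m,[(ce[i].round(1),st[i]) for i in range(1,n) if st[i][4]>=amin]
E
python3 - <<'E'
from h import *
T=cv2.imread("pics/top0.png");S=cv2.imread("pics/scene0.png")
def show(t,n,im,lo,hi,a,box,z):
    m,b=blobs(im,lo,hi,a,box)
    for c,s in b: print(t,n,c,s,plane(n,c,z).round(1))
    return m
show("handle","top",T,(3,120,60),(16,255,255),5,(200,250,260,300),215)
show("lips","top",T,(20,120,80),(35,255,255),3,(200,250,270,300),140)
show("bar","top",T,(3,80,60),(18,255,255),3,(285,270,355,345),152)
show("screws z12","top",T,(3,80,60),(28,255,255),3,(285,270,355,345),12)
show("handle","scene",S,(3,120,60),(16,255,255),5,(320,165,360,215),200)
show("lips","scene",S,(20,120,80),(35,255,255),2,(310,180,380,220),140)
show("bar","scene",S,(3,80,60),(18,255,255),5,(262,215,290,245),140)
m=show("tray","top",T,(50,100,30),(80,255,255),200,None,16)
c=max(cv2.findContours(m,0,2)[0],key=cv2.contourArea); 
P=np.array([plane("top",p[0],16)[:2] for p in c],np.float32); print("tray",cv2.minAreaRect(P))
m=show("rack","top",T,(100,120,40),(125,255,255),200,(190,225,275,305),10)
c=max(cv2.findContours(m,0,2)[0],key=cv2.contourArea)
P=np.array([plane("top",p[0],10)[:2] for p in c],np.float32); print("rack",cv2.minAreaRect(P))
cv2.imwrite("pics/cr.png",cv2.resize(T[230:345,190:350],None,fx=5,fy=5,interpolation=cv2.INTER_CUBIC))
E
```

```text
handle top [218.7 272.9] [214 269  10   9  71] [540.6 232.  215. ]
lips top [234.2 285.9] [231 285   7   3  14] [509.2 209.  140. ]
lips top [222.5 289. ] [220 288   6   3  12] [500.9 237.8 140. ]
bar top [318.6 310.4] [315 307   8   8  51] [454.1  -2.6 152. ]
screws z12 top [328.3 281.4] [326 279   6   6  27] [524.1 -27.9  12. ]
screws z12 top [295.4 292.9] [293 291   6   5  25] [490.2  62.7  12. ]
screws z12 top [318.6 310.4] [315 307   8   8  51] [443.3  -2.8  12. ]
screws z12 top [342.  321.3] [340 319   5   6  24] [414.7 -68.3  12. ]
screws z12 top [308.9 332.8] [307 330   5   6  23] [381.2  22.5  12. ]
handle scene [341.  186.1] [338 175   7  23 157] [559.3 202.3 200. ]
lips scene [330.7 193.9] [330 193   3   3   7] [504.5 234.3 140. ]
lips scene [328.1 198.8] [327 197   3   4   8] [512.5 205.1 140. ]
bar scene [274.  230.5] [271 222   7  18  97] [468.  -19.6 140. ]
tray top [415.8 296.5] [ 388  264   57   66 3113] [ 487.9 -271.6   16. ]
tray ((488.3387145996094, -271.4873962402344), (169.67144775390625, 141.0656280517578), 7.165765285491943)
rack top [234.1 265. ] [ 211  240   45   53 1346] [563.6 235.4  10. ]
rack ((559.8577880859375, 238.3689727783203), (128.0048828125, 99.83089447021484), 15.512283325195312)
```

View pics/cr.png

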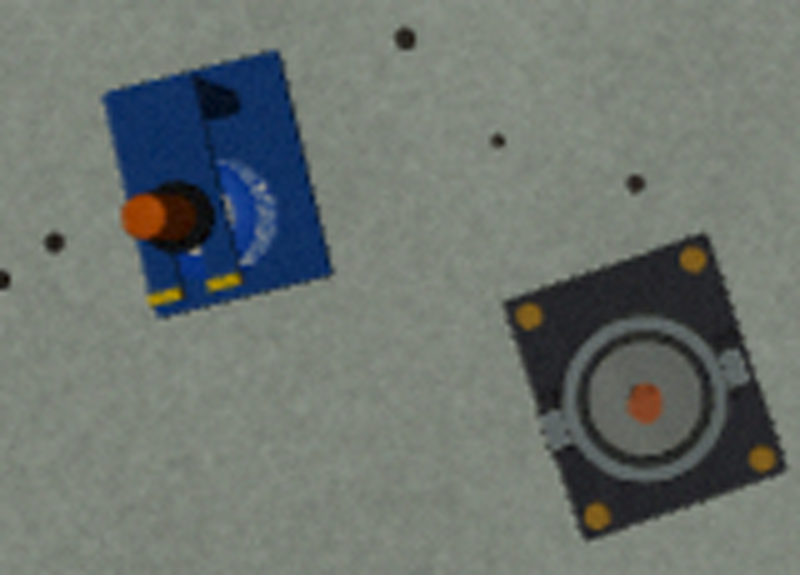

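Mould (452.5, -2.7), bar (454, -2.6), rack seat (540.6, 232.7) with yaw about 15.5°, and tray (488.3, -271.5) with yaw about 7.2°. These agree with the given sizes: screws, lips, handle and rack centre all match to about 1 mm. Moving to above the mould.

Call:
arm_command:
  plan:
    - {"offset": [-1,-0.86,0],"roll": 0}
    - {"offset": [-1,-0.86,0],"roll": 0}
    - {"offset": [-1,-0.86,0],"roll": 0}
    - {"offset": [-1,-0.86,0],"roll": 0}
  jaw: -1
  force: 60

```text
time: 0.48
tool_pos: [298.5, 365.8, 231.7]
ee_rot: [[-0.893, 0.45, 0.001], [0.45, 0.893, -0.001], [-0.001, -0.001, -1.0]]
wrist_force: [0.8, -0.1, 0.7]
grip_width: 1.002
gripper_force: 0.0
```

Call:
arm_command:
  plan:
    - {"offset": [-1,-0.86,0],"roll": 0}
    - {"offset": [-1,-0.86,0],"roll": 0}
    - {"offset": [-1,-0.86,0],"roll": 0}
    - {"offset": [-1,-0.86,0],"roll": 0}

```text
time: 0.82
tool_pos: [349.5, 244.1, 231.6]
ee_rot: [[-0.892, 0.451, 0.001], [0.451, 0.892, -0.001], [-0.001, -0.001, -1.0]]
wrist_force: [0.1, -0.3, 0.1]
grip_width: 1.002
gripper_force: 0.0
```

Call:
arm_command:
  plan:
    - {"offset": [-1,-0.86,0],"roll": 0}
    - {"offset": [-1,-0.86,0],"roll": 0}
    - {"offset": [-1,-0.86,0],"roll": 0}
    - {"offset": [-1,-0.86,0],"roll": 0}

```text
time: 1.15
tool_pos: [400.4, 122.3, 231.2]
ee_rot: [[-0.892, 0.452, 0.0], [0.452, 0.892, -0.001], [-0.001, -0.001, -1.0]]
wrist_force: [-0.3, 0.6, 1.2]
grip_width: 1.001
gripper_force: 0.0
```

Call:
arm_command:
  plan:
    - {"offset": [-1,-0.86,0],"roll": 0.08}
    - {"offset": [-1,-0.86,0],"roll": 0.16}
    - {"offset": [-1,-0.86,0],"roll": 0.24}
    - {"offset": [-1,-0.86,0],"roll": 0.32}
    - {"offset": [-1,-0.86,0],"roll": 0.4}
    - {"offset": [-1,-0.86,0],"roll": 0.48}
    - {"offset": [-1,-0.86,0],"roll": 0.56}
    - {"offset": [-1,-0.86,0],"roll": 0.63}
    - {"offset": [-1,-0.86,0],"roll": 0.704}
    - {"offset": [-1,-0.86,0],"roll": 0.704}

```text
time: 1.98
tool_pos: [450.0, 5.2, 231.1]
ee_rot: [[0.005, 1.0, -0.0], [1.0, -0.005, 0.0], [0.0, -0.0, -1.0]]
wrist_force: [-0.2, 0.0, 0.2]
grip_width: 1.0
gripper_force: 0.0
```

Run:
```python
from h import *
s=bot.observe(); W=vision.snapshot("wrist"); cv2.imwrite("pics/w1.png",W)
print(s["tool_pos"],s["joints"].round(1))
m,b=blobs(W,(3,80,50),(18,255,255),30)
for c,st in b: print(c,st,plane("wrist",c,152,s).round(1),plane("wrist",c,12,s).round(1))
```

```text
[449.96589039   5.17931871 231.10893782] [ 0.7 -8.6 -3.2 95.5  0.  90.9]
[324.2 246.3] [312 223  26  46 968] [452.9   5.7 152. ] [454.3 -43.7  12. ]
```

View pics/w1.png

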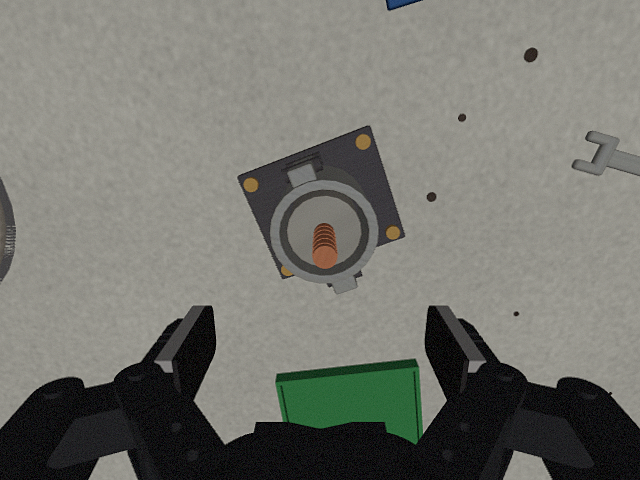

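The wrist view shows the bar's top at about (325,257), i.e. (453,-2), confirming the target. Descending.

Call:
arm_command:
  plan:
    - {"offset": [-0.075,0.035,0.2],"roll": 0}
    - {"offset": [-0.075,0.035,0.5],"roll": 0}
    - {"offset": [-0.075,0.035,0.8],"roll": 0}
    - {"offset": [-0.075,0.035,0.8],"roll": 0}

```text
time: 2.37
tool_pos: [451.0, -2.5, 145.9]
ee_rot: [[-0.004, 1.0, -0.008], [1.0, 0.004, 0.0], [0.0, -0.008, -1.0]]
wrist_force: [-0.2, 0.2, -0.7]
grip_width: 0.999
gripper_force: 0.0
```

Call:
arm_command:
  plan:
    - {"offset": [0,0,0.2],"roll": 0}
    - {"offset": [0,0,0.36],"roll": 0}
    - {"offset": [0,0,0.36],"roll": 0}
    - {"offset": [0,0,0.36],"roll": 0}

```text
time: 2.7
tool_pos: [453.4, -2.5, 116.3]
ee_rot: [[-0.002, 1.0, -0.0], [1.0, 0.002, 0.0], [0.0, -0.0, -1.0]]
wrist_force: [-0.6, -0.5, 1.0]
grip_width: 1.0
gripper_force: 0.0
```

Call:
arm_command:
  plan:
    - {"offset": [0,0,0],"roll": 0}
    - {"offset": [0,0,0],"roll": 0}
    - {"offset": [0,0,0],"roll": 0}
    - {"offset": [0,0,0],"roll": 0}
    - {"offset": [0,0,0],"roll": 0}
    - {"offset": [0,0,0],"roll": 0}
    - {"offset": [0,0,0],"roll": 0}
    - {"offset": [0,0,0],"roll": 0}
    - {"offset": [0,0,0],"roll": 0}
    - {"offset": [0,0,0],"roll": 0}
  jaw: 1
  force: 70

```text
time: 3.53
tool_pos: [453.4, -2.7, 115.7]
ee_rot: [[-0.0, 1.0, 0.0], [1.0, 0.0, -0.0], [-0.0, 0.0, -1.0]]
wrist_force: [-2.5, -0.6, 5.2]
grip_width: 0.17
gripper_force: 68.2
```

Call:
arm_command:
  plan:
    - {"offset": [0,0,-0.05],"roll": 0}
    - {"offset": [0,0,-0.12],"roll": 0}
    - {"offset": [0,0,-0.22],"roll": 0}
    - {"offset": [0,0,-0.35],"roll": 0}
    - {"offset": [0,0,-0.5],"roll": 0}
    - {"offset": [0,0,-0.65],"roll": 0}
    - {"offset": [0,0,-0.8],"roll": 0}
    - {"offset": [0,0,-0.95],"roll": 0}
    - {"offset": [0,0,-1],"roll": 0}
    - {"offset": [0,0,-1],"roll": 0}

```text
time: 4.37
tool_pos: [454.0, -2.7, 216.9]
ee_rot: [[-0.0, 1.0, 0.002], [1.0, 0.0, -0.0], [-0.0, 0.002, -1.0]]
wrist_force: [0.2, -0.5, -3.8]
grip_width: 0.17
gripper_force: 68.5
```

Call:
arm_command:
  plan:
    - {"offset": [0,0,-0.05],"roll": 0}
    - {"offset": [0,0,-0.1],"roll": 0}
    - {"offset": [0,0,-0.1],"roll": 0}

```text
time: 4.62
tool_pos: [453.4, -2.6, 225.7]
ee_rot: [[-0.0, 1.0, 0.0], [1.0, 0.0, 0.0], [0.0, 0.0, -1.0]]
wrist_force: [-0.8, 0.4, -3.9]
grip_width: 0.169
gripper_force: 68.5
```

Run:
```python
from h import *
print({k:np.round(v,1) for k,v in bot.observe().items() if k in("time","tool_pos","wrist_force","torque","gripper_force","grip_width","joints")})
S=vision.snapshot("scene"); cv2.imwrite("pics/s1.png",cv2.resize(S[120:320,180:400],None,fx=3,fy=3))
```

```text
{'time': np.float64(4.6), 'joints': array([-0.3, -8.3, -3.5, 94.8,  0. , 89.7]), 'tool_pos': array([453.4,  -2.6, 225.7]), 'wrist_force': array([-0.8,  0.4, -3.9]), 'torque': array([-0., -0.,  0.]), 'gripper_force': np.float64(68.5), 'grip_width': np.float64(0.2)}
```

View pics/s1.png

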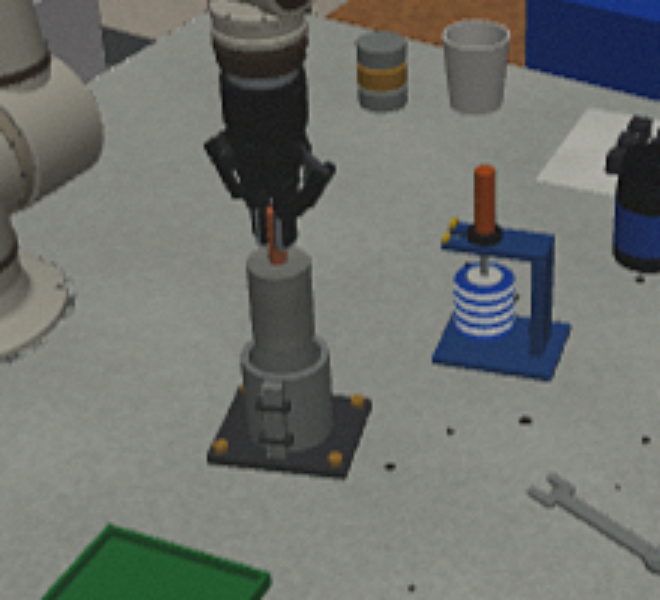

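Crop of the scene view: the cylinder hangs upright in the fingers at (281,300), clear of the mould rim. Carrying it to the tray.

Call:
arm_command:
  plan:
    - {"offset": [-0.1,0.01,0],"roll": 0}
    - {"offset": [-0.3,0.04,0],"roll": 0}
    - {"offset": [-0.6,0.07,0],"roll": 0}
    - {"offset": [-0.9,0.115,0],"roll": 0}

```text
time: 5.0
tool_pos: [464.7, -93.7, 225.0]
ee_rot: [[-0.002, 1.0, -0.0], [1.0, 0.002, -0.0], [-0.0, -0.0, -1.0]]
wrist_force: [1.0, 0.7, -5.4]
grip_width: 0.167
gripper_force: 68.5
```

Call:
arm_command:
  plan:
    - {"offset": [-0.3,0.04,0],"roll": 0}
    - {"offset": [-0.6,0.08,0],"roll": 0}
    - {"offset": [-0.9,0.115,0],"roll": 0}

```text
time: 5.25
tool_pos: [476.1, -184.7, 224.8]
ee_rot: [[-0.0, 1.0, -0.0], [1.0, 0.0, 0.0], [0.0, -0.0, -1.0]]
wrist_force: [-0.1, 0.8, -3.5]
grip_width: 0.172
gripper_force: 68.5
```

Call:
arm_command:
  plan:
    - {"offset": [-0.3,0.04,0],"roll": 0}
    - {"offset": [-0.6,0.08,0],"roll": 0}
    - {"offset": [-0.8,0.11,0],"roll": 0}
    - {"offset": [-0.89,0.12,0],"roll": 0}
    - {"offset": [-0.89,0.12,0],"roll": 0}
    - {"offset": [-0.89,0.12,0],"roll": 0}

```text
time: 5.75
tool_pos: [488.0, -271.8, 224.7]
ee_rot: [[0.001, 1.0, -0.001], [1.0, -0.001, 0.001], [0.001, -0.001, -1.0]]
wrist_force: [-0.1, -0.2, -4.1]
grip_width: 0.167
gripper_force: 68.6
```

Call:
arm_command:
  plan:
    - {"offset": [0,0,0.1],"roll": 0}
    - {"offset": [0,0,0.25],"roll": 0}
    - {"offset": [0,0,0.45],"roll": 0}
    - {"offset": [0,0,0.65],"roll": 0}
    - {"offset": [0,0,0.85],"roll": 0}
    - {"offset": [0,0,0.97],"roll": 0}
    - {"offset": [0,0,1],"roll": 0}
    - {"offset": [0,0,1],"roll": 0}

```text
time: 6.42
tool_pos: [488.0, -270.8, 124.6]
ee_rot: [[-0.001, 1.0, -0.001], [1.0, 0.001, 0.001], [0.001, -0.001, -1.0]]
wrist_force: [0.3, -0.4, -3.2]
grip_width: 0.166
gripper_force: 68.5
```

Call:
arm_command:
  plan:
    - {"offset": [0,0,0.05],"roll": 0}
    - {"offset": [0,0,0.1],"roll": 0}
    - {"offset": [0,0,0.13],"roll": 0}
    - {"offset": [0,0,0.14],"roll": 0}
    - {"offset": [0,0,0.14],"roll": 0}

```text
time: 6.83
tool_pos: [488.4, -271.7, 111.2]
ee_rot: [[-0.0, 1.0, -0.0], [1.0, 0.0, 0.0], [0.0, -0.0, -1.0]]
wrist_force: [0.3, -0.4, -4.7]
grip_width: 0.168
gripper_force: 68.6
```

Call:
arm_command:
  plan:
    - {"offset": [0,0,0.005],"roll": 0}
    - {"offset": [0,0,0.01],"roll": 0}
    - {"offset": [0,0,0.01],"roll": 0}

```text
time: 7.08
tool_pos: [488.5, -271.7, 110.4]
ee_rot: [[-0.0, 1.0, 0.0], [1.0, 0.0, -0.0], [-0.0, 0.0, -1.0]]
wrist_force: [-0.5, -0.0, -4.0]
grip_width: 0.169
gripper_force: 68.6
```

Call:
arm_command:
  plan:
    - {"offset": [0,0,0.005],"roll": 0}
    - {"offset": [0,0,0.01],"roll": 0}
    - {"offset": [0,0,0.01],"roll": 0}

```text
time: 7.33
tool_pos: [488.4, -271.6, 109.2]
ee_rot: [[-0.0, 1.0, -0.0], [1.0, 0.0, 0.0], [0.0, -0.0, -1.0]]
wrist_force: [0.0, 0.4, -3.8]
grip_width: 0.17
gripper_force: 68.6
```

Call:
arm_command:
  plan:
    - {"offset": [0,0,0.005],"roll": 0}
    - {"offset": [0,0,0.01],"roll": 0}
    - {"offset": [0,0,0.01],"roll": 0}

```text
time: 7.58
tool_pos: [488.5, -271.7, 108.7]
ee_rot: [[-0.0, 1.0, 0.0], [1.0, 0.0, -0.0], [-0.0, 0.0, -1.0]]
wrist_force: [-0.9, 0.8, -0.6]
grip_width: 0.165
gripper_force: 69.2
```

Call:
arm_command:
  plan:
    - {"offset": [0,0,0.005],"roll": 0}
    - {"offset": [0,0,0.01],"roll": 0}
    - {"offset": [0,0,0.01],"roll": 0}

```text
time: 7.83
tool_pos: [488.6, -271.8, 108.7]
ee_rot: [[-0.0, 1.0, 0.001], [1.0, 0.0, -0.001], [-0.001, 0.001, -1.0]]
wrist_force: [-2.9, 1.7, 7.9]
grip_width: 0.17
gripper_force: 70.1
```

Contact with the tray floor, force reversed. Releasing.

Call:
arm_command:
  plan:
    - {"offset": [0,0,-0.01],"roll": 0}
    - {"offset": [0,0,-0.01],"roll": 0}
    - {"offset": [0,0,-0.01],"roll": 0}
    - {"offset": [0,0,-0.01],"roll": 0}
    - {"offset": [0,0,-0.01],"roll": 0}
    - {"offset": [0,0,-0.01],"roll": 0}
    - {"offset": [0,0,-0.01],"roll": 0}
    - {"offset": [0,0,-0.01],"roll": 0}
  jaw: -1

```text
time: 8.5
tool_pos: [488.4, -271.7, 108.2]
ee_rot: [[-0.0, 1.0, -0.0], [1.0, 0.0, 0.0], [0.0, -0.0, -1.0]]
wrist_force: [-0.4, -0.4, -0.0]
grip_width: 0.997
gripper_force: 0.0
```

Call:
arm_command:
  plan:
    - {"offset": [0,0,-0.1],"roll": 0}
    - {"offset": [0,0,-0.4],"roll": 0}
    - {"offset": [0,0,-0.7],"roll": 0}
    - {"offset": [0,0,-1],"roll": 0}

```text
time: 8.83
tool_pos: [488.1, -271.5, 210.1]
ee_rot: [[-0.0, 1.0, -0.0], [1.0, 0.0, 0.0], [0.0, -0.0, -1.0]]
wrist_force: [0.4, 0.0, 1.2]
grip_width: 1.004
gripper_force: 0.0
```

Call:
arm_command:
  plan:
    - {"offset": [0,0,-0.3],"roll": 0}
    - {"offset": [0,0,-0.4],"roll": 0}
    - {"offset": [0,0,-0.4],"roll": 0}

```text
time: 9.08
tool_pos: [489.3, -272.1, 252.0]
ee_rot: [[-0.0, 1.0, 0.005], [1.0, 0.0, -0.003], [-0.003, 0.005, -1.0]]
wrist_force: [0.0, -0.1, -0.9]
grip_width: 1.001
gripper_force: 0.0
```

Run:
```python
from h import *
S=vision.snapshot("scene"); W=vision.snapshot("top")
cv2.imwrite("pics/s2.png",np.hstack([cv2.resize(S[180:380,160:300],None,fx=2.8,fy=2.8),cv2.resize(W[240:340,370:470],(392,560))]))
_,b=blobs(W,(3,80,50),(18,255,255),10,(380,255,450,340))
for c,s in b: print(c,s,plane("top",c,145).round(1))
```

```text
[424.9 298.3] [420 295  11   8  70] [ 489.3 -266.5  145. ]
```

View pics/s2.png

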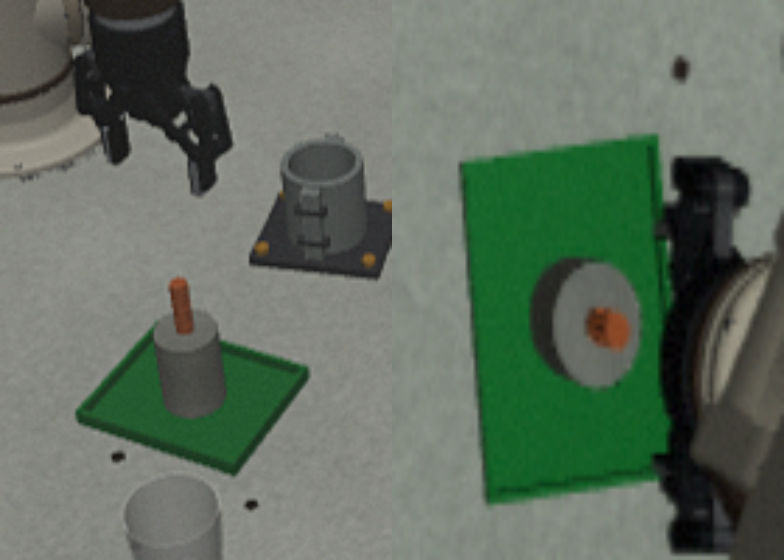

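Left crop: the cylinder stands upright on the tray floor at (190,350), released; right crop confirms it is central at (600,325). Moving to the brush, then looking with the wrist camera.

Call:
arm_command:
  plan:
    - {"offset": [0.4,0.04,0],"roll": 0}
    - {"offset": [0.8,0.08,0],"roll": 0}
    - {"offset": [1,0.1,0],"roll": 0}

```text
time: 9.43
tool_pos: [497.8, -168.9, 246.2]
ee_rot: [[-0.0, 1.0, -0.003], [1.0, 0.0, 0.002], [0.002, -0.003, -1.0]]
wrist_force: [0.4, 0.2, 0.2]
grip_width: 1.001
gripper_force: 0.0
```

Call:
arm_command:
  plan:
    - {"offset": [0.4,0.04,0],"roll": 0}
    - {"offset": [0.8,0.08,0],"roll": 0}
    - {"offset": [1,0.1,0],"roll": 0}

```text
time: 9.68
tool_pos: [507.7, -68.4, 246.3]
ee_rot: [[-0.002, 1.0, -0.003], [1.0, 0.002, 0.001], [0.001, -0.003, -1.0]]
wrist_force: [-1.6, 0.7, -0.4]
grip_width: 1.002
gripper_force: 0.0
```

Call:
arm_command:
  plan:
    - {"offset": [0.4,0.04,0],"roll": 0}
    - {"offset": [0.8,0.08,0],"roll": 0}
    - {"offset": [1,0.1,0],"roll": 0}

```text
time: 9.93
tool_pos: [517.7, 31.7, 246.1]
ee_rot: [[-0.002, 1.0, -0.003], [1.0, 0.002, 0.001], [0.001, -0.003, -1.0]]
wrist_force: [0.6, -0.7, 0.6]
grip_width: 1.001
gripper_force: 0.0
```

Call:
arm_command:
  plan:
    - {"offset": [0.4,0.04,0],"roll": 0}
    - {"offset": [0.8,0.08,0],"roll": 0}
    - {"offset": [1,0.1,0],"roll": 0}
    - {"offset": [1,0.1,0],"roll": 0}
    - {"offset": [1,0.1,0],"roll": 0}

```text
time: 10.35
tool_pos: [527.7, 129.3, 246.1]
ee_rot: [[-0.003, 1.0, -0.003], [1.0, 0.003, -0.001], [-0.001, -0.003, -1.0]]
wrist_force: [1.0, 0.3, -1.2]
grip_width: 0.998
gripper_force: 0.0
```

Run:
```python
from h import *
s=bot.observe(); W=vision.snapshot("wrist"); cv2.imwrite("pics/w2.png",W)
print(s["tool_pos"],s["joints"].round(1))
for n,lo,hi,z in(("handle",(3,120,50),(16,255,255),215),("lips",(20,120,70),(35,255,255),140)):
    for c,st in blobs(W,lo,hi,15)[1]: print(n,c,st,plane("wrist",c,z,s).round(1))
```

```text
[527.71549246 129.28029253 246.14486845] [ 13.8   4.6  11.3  96.9  -0.  103.6]
handle [348.3  59.4] [ 325   28   50   65 2502] [539.8 232.2 215. ]
lips [278.2  66.1] [270  51  17  31 279] [501.4 238.8 140. ]
lips [292.  115.1] [285 102  15  27 239] [509.3 210.1 140. ]
lips [318.5 329.9] [315 326   8   8  24] [526.6  50.8 140. ]
```

View pics/w2.png

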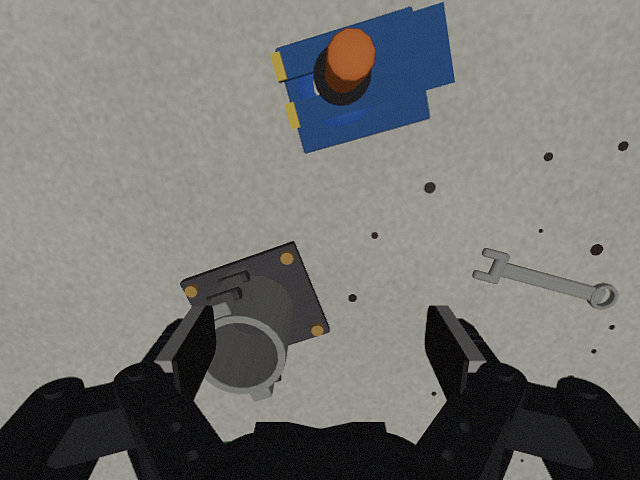

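Wrist view: the handle top is at (351,54) and the lips at (278,66) and (292,115). This gives the axis at about (540.8, 233.2), in agreement with the top view. Descending to grip the handle.

Call:
arm_command:
  plan:
    - {"offset": [0.4,0.05,0],"roll": 0}
    - {"offset": [0.8,0.1,0],"roll": 0}
    - {"offset": [1,0.13,0],"roll": 0}
    - {"offset": [1,0.13,0],"roll": 0}

```text
time: 10.73
tool_pos: [541.5, 230.3, 246.7]
ee_rot: [[-0.002, 1.0, -0.002], [1.0, 0.002, -0.0], [-0.0, -0.002, -1.0]]
wrist_force: [0.7, 0.6, 0.5]
grip_width: 0.997
gripper_force: 0.0
```

Call:
arm_command:
  plan:
    - {"offset": [0.04,0,0],"roll": 0}
    - {"offset": [0.04,0,0.2],"roll": 0}
    - {"offset": [0.04,0,0.45],"roll": 0}
    - {"offset": [0.04,0,0.7],"roll": 0}
    - {"offset": [0.04,0,0.77],"roll": 0}
    - {"offset": [0.04,0,0.77],"roll": 0}
    - {"offset": [0.04,0,0.77],"roll": 0}

```text
time: 11.32
tool_pos: [541.5, 231.4, 172.2]
ee_rot: [[0.001, 1.0, 0.0], [1.0, -0.001, -0.0], [-0.0, 0.0, -1.0]]
wrist_force: [-0.3, -0.4, 0.2]
grip_width: 1.001
gripper_force: 0.0
```

Call:
arm_command:
  plan:
    - {"offset": [0,0,0],"roll": 0}
    - {"offset": [0,0,0],"roll": 0}
    - {"offset": [0,0,0],"roll": 0}
    - {"offset": [0,0,0],"roll": 0}
    - {"offset": [0,0,0],"roll": 0}
    - {"offset": [0,0,0],"roll": 0}
    - {"offset": [0,0,0],"roll": 0}
    - {"offset": [0,0,0],"roll": 0}
    - {"offset": [0,0,0],"roll": 0}
    - {"offset": [0,0,0],"roll": 0}
  jaw: 1
  force: 70

```text
time: 12.15
tool_pos: [541.3, 232.5, 171.8]
ee_rot: [[-0.0, 1.0, 0.0], [1.0, 0.0, 0.0], [0.0, 0.0, -1.0]]
wrist_force: [-2.5, 0.3, 5.2]
grip_width: 0.239
gripper_force: 68.4
```

Call:
arm_command:
  plan:
    - {"offset": [0,0,-0.05],"roll": 0}
    - {"offset": [0,0,-0.1],"roll": 0}
    - {"offset": [0,0,-0.15],"roll": 0}
    - {"offset": [0,0,-0.15],"roll": 0}
    - {"offset": [0,0,-0.15],"roll": 0}

```text
time: 12.57
tool_pos: [541.6, 232.4, 186.6]
ee_rot: [[-0.0, 1.0, 0.001], [1.0, 0.0, 0.0], [0.0, 0.001, -1.0]]
wrist_force: [0.4, -1.1, -1.7]
grip_width: 0.237
gripper_force: 68.4
```

Call:
arm_command:
  plan:
    - {"offset": [-0.027,-0.096,0],"roll": 0}
    - {"offset": [-0.067,-0.24,0],"roll": 0}
    - {"offset": [-0.107,-0.385,0],"roll": 0}
    - {"offset": [-0.147,-0.53,0],"roll": 0}
    - {"offset": [-0.187,-0.675,0],"roll": 0}
    - {"offset": [-0.227,-0.82,0],"roll": 0}
    - {"offset": [-0.267,-0.964,0],"roll": 0}
    - {"offset": [-0.267,-0.964,0],"roll": 0}

```text
time: 13.23
tool_pos: [443.2, 205.1, 186.6]
ee_rot: [[-0.0, 1.0, -0.0], [1.0, 0.0, -0.0], [-0.0, -0.0, -1.0]]
wrist_force: [0.2, -0.4, -0.7]
grip_width: 0.242
gripper_force: 68.8
```

Call:
arm_command:
  plan:
    - {"offset": [0,0,-0.2],"roll": 0}
    - {"offset": [0,0,-0.45],"roll": 0}
    - {"offset": [0,0,-0.7],"roll": 0}
    - {"offset": [0,0,-0.95],"roll": 0}
    - {"offset": [0,0,-1],"roll": 0}
    - {"offset": [0,0,-1],"roll": 0}

```text
time: 13.73
tool_pos: [445.9, 206.0, 287.7]
ee_rot: [[-0.0, 1.0, 0.003], [1.0, 0.0, 0.001], [0.001, 0.003, -1.0]]
wrist_force: [0.1, 0.2, -1.9]
grip_width: 0.237
gripper_force: 69.0
```

Run:
```python
from h import *
s=bot.observe(); print(s["tool_pos"],s["joints"].round(1),s["wrist_force"].round(1))
S=vision.snapshot("scene"); T=vision.snapshot("top")
cv2.imwrite("pics/s3.png",np.hstack([cv2.resize(S[120:320,240:400],(480,600)),cv2.resize(T[220:340,190:250],(300,600))]))
```

```text
[445.94734864 206.02538099 287.73009219] [ 24.8  -1.6   9.7 101.1  -0.  114.8] [ 0.1  0.2 -1.9]
```

View pics/s3.png

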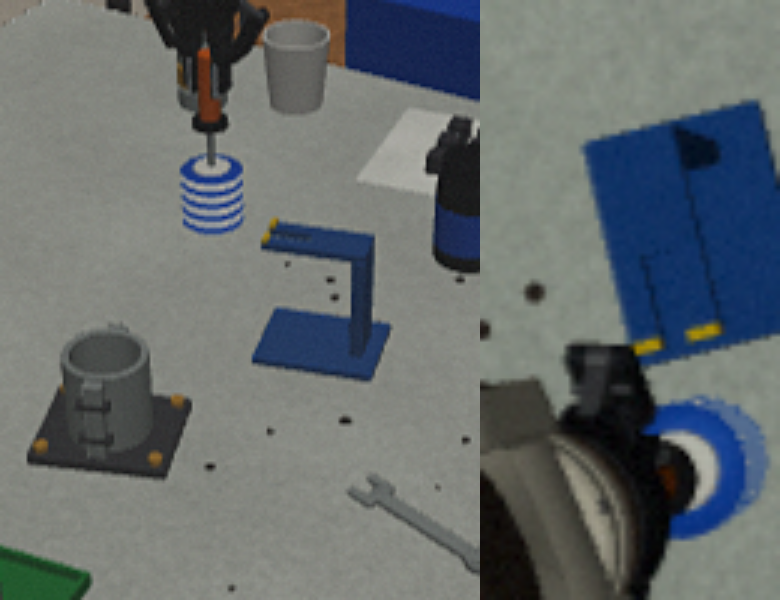

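The crop shows the brush hanging upright in the fingers (handle at (205,90), head at (212,195)), clear of the rack; the bore is empty. Moving over the mould.

Call:
arm_command:
  plan:
    - {"offset": [-0.3,0.03,0],"roll": 0}
    - {"offset": [-0.65,0.05,0],"roll": 0}
    - {"offset": [-1,0.07,0],"roll": 0}

```text
time: 14.08
tool_pos: [451.6, 104.9, 284.2]
ee_rot: [[-0.002, 1.0, -0.003], [1.0, 0.002, -0.001], [-0.001, -0.003, -1.0]]
wrist_force: [0.8, 0.2, -1.4]
grip_width: 0.239
gripper_force: 68.9
```

Call:
arm_command:
  plan:
    - {"offset": [-0.35,0,0],"roll": 0}
    - {"offset": [-0.7,0,0],"roll": 0}
    - {"offset": [-0.95,0,0],"roll": 0}
    - {"offset": [-0.95,0,0],"roll": 0}
    - {"offset": [-0.95,0,0],"roll": 0}
    - {"offset": [-0.95,0,0],"roll": 0}

```text
time: 14.58
tool_pos: [451.8, 10.8, 285.1]
ee_rot: [[0.0, 1.0, -0.002], [1.0, -0.0, 0.0], [0.0, -0.002, -1.0]]
wrist_force: [0.4, 0.4, -1.2]
grip_width: 0.237
gripper_force: 69.0
```

Call:
arm_command:
  plan:
    - {"offset": [-0.135,0.01,0],"roll": 0}
    - {"offset": [-0.135,0.01,0],"roll": 0}
    - {"offset": [-0.135,0.01,0.1],"roll": 0}
    - {"offset": [-0.135,0.01,0.25],"roll": 0}
    - {"offset": [-0.135,0.01,0.4],"roll": 0}
    - {"offset": [-0.135,0.01,0.5],"roll": 0}
    - {"offset": [-0.135,0.01,0.5],"roll": 0}

```text
time: 15.17
tool_pos: [452.2, -2.0, 233.9]
ee_rot: [[-0.001, 1.0, -0.003], [1.0, 0.001, 0.0], [0.0, -0.003, -1.0]]
wrist_force: [0.2, 0.3, -1.2]
grip_width: 0.238
gripper_force: 68.9
```

Run:
```python
from h import *
s=bot.observe(); print(s["tool_pos"],s["wrist_force"].round(1),s["torque"].round(2))
```

```text
[452.22651632  -1.95542408 233.94163294] [ 0.2  0.3 -1.2] [0.03 0.   0.05]
```

No contact on entry, and the tip is at about z = 82 mm. Three strokes.

Call:
arm_command:
  plan:
    - {"offset": [0,0,0.2],"roll": 0}
    - {"offset": [0,0,0.4],"roll": 0}
    - {"offset": [0,0,0.58],"roll": 0}
    - {"offset": [0,0,0.58],"roll": 0}
    - {"offset": [0,0,0.58],"roll": 0}

```text
time: 15.58
tool_pos: [452.7, -2.5, 178.5]
ee_rot: [[-0.001, 1.0, -0.001], [1.0, 0.001, 0.0], [0.0, -0.001, -1.0]]
wrist_force: [-0.3, 0.6, -0.0]
grip_width: 0.244
gripper_force: 68.9
```

Call:
arm_command:
  plan:
    - {"offset": [0,0,-0.3],"roll": 0}
    - {"offset": [0,0,-0.55],"roll": 0}
    - {"offset": [0,0,-0.55],"roll": 0}
    - {"offset": [0,0,-0.55],"roll": 0}
    - {"offset": [0,0,-0.25],"roll": 0}
    - {"offset": [0,0,0],"roll": 0}
    - {"offset": [0,0,0],"roll": 0}
    - {"offset": [0,0,0],"roll": 0}

```text
time: 16.25
tool_pos: [452.2, -2.8, 177.7]
ee_rot: [[-0.0, 1.0, -0.002], [1.0, 0.0, -0.0], [-0.0, -0.002, -1.0]]
wrist_force: [0.7, 0.7, -0.6]
grip_width: 0.239
gripper_force: 69.2
```

Call:
arm_command:
  plan:
    - {"offset": [0,0,-0.3],"roll": 0}
    - {"offset": [0,0,-0.55],"roll": 0}
    - {"offset": [0,0,-0.55],"roll": 0}
    - {"offset": [0,0,-0.55],"roll": 0}

```text
time: 16.58
tool_pos: [454.1, -2.8, 236.2]
ee_rot: [[-0.0, 1.0, 0.004], [1.0, 0.0, -0.0], [-0.0, 0.004, -1.0]]
wrist_force: [-0.2, -0.4, -1.8]
grip_width: 0.238
gripper_force: 69.5
```

Call:
arm_command:
  plan:
    - {"offset": [0,0,0.3],"roll": 0}
    - {"offset": [0,0,0.55],"roll": 0}
    - {"offset": [0,0,0.55],"roll": 0}
    - {"offset": [0,0,0.55],"roll": 0}

```text
time: 16.92
tool_pos: [452.2, -2.8, 177.8]
ee_rot: [[-0.0, 1.0, -0.002], [1.0, 0.0, 0.0], [0.0, -0.002, -1.0]]
wrist_force: [0.3, -0.2, -0.3]
grip_width: 0.238
gripper_force: 69.3
```

Call:
arm_command:
  plan:
    - {"offset": [0,0,0.04],"roll": 0}
    - {"offset": [0,0,0.04],"roll": 0}
    - {"offset": [0,0,-0.25],"roll": 0}
    - {"offset": [0,0,-0.55],"roll": 0}
    - {"offset": [0,0,-0.8],"roll": 0}
    - {"offset": [0,0,-1],"roll": 0}
    - {"offset": [0,0,-1],"roll": 0}

```text
time: 17.5
tool_pos: [454.2, -2.9, 283.6]
ee_rot: [[-0.0, 1.0, 0.007], [1.0, 0.0, -0.0], [-0.0, 0.007, -1.0]]
wrist_force: [0.5, 0.6, -1.6]
grip_width: 0.238
gripper_force: 69.5
```

Call:
arm_command:
  plan:
    - {"offset": [0,0,-0.1],"roll": 0}
    - {"offset": [0,0,-0.1],"roll": 0}
    - {"offset": [0,0,-0.1],"roll": 0}
    - {"offset": [0,0,-0.1],"roll": 0}

```text
time: 17.83
tool_pos: [453.0, -2.9, 287.8]
ee_rot: [[-0.0, 1.0, -0.0], [1.0, 0.0, 0.0], [0.0, -0.0, -1.0]]
wrist_force: [-0.5, 0.6, -1.2]
grip_width: 0.243
gripper_force: 69.5
```

Run:
```python
from h import *
s=bot.observe(); S=vision.snapshot("scene"); p=vision.camera_params("scene"); print(s["tool_pos"])
def proj(X): c=p["R"]@X+p["t"]; q=c[:2]/c[2]; q=q*(1+p["k1"]*(q@q)); return (q*p["fx"]+[p["cx"],p["cy"]]).round(1)
tp=s["tool_pos"]; ax=lambda h: tp+[0,0,h-151.8]
for n,h in(("tip",0),("head top",70),("collar",115),("collar top",123)): print(n,proj(ax(h)))
u,v=proj(ax(35)).astype(int); cv2.imwrite("pics/s4.png",cv2.resize(S[v-110:v+60,u-60:u+60],None,fx=3.5,fy=3.5)); print("crop origin",u-60,v-110)
```

```text
[452.97039424  -2.85233362 287.78100451]
tip [273.2 227.3]
head top [271.6 206.6]
collar [270.5 192.8]
collar top [270.3 190.2]
crop origin 212 107
```

View pics/s4.png

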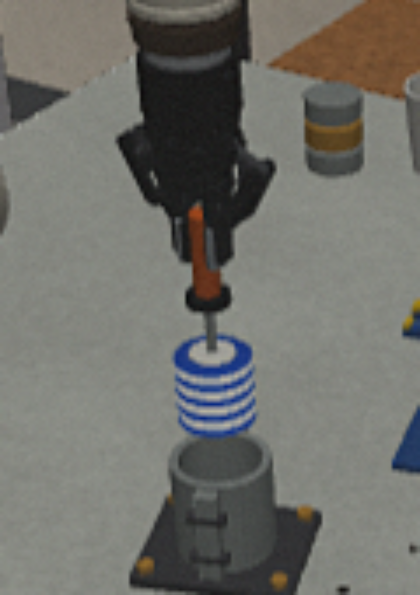

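The collar appears at (208,298) in the crop against a predicted (204,296), so the brush has not slipped and hangs straight. Returning it to the rack.

Call:
arm_command:
  plan:
    - {"offset": [0.3,-0.03,0],"roll": 0}
    - {"offset": [0.65,-0.05,0],"roll": 0}
    - {"offset": [1,-0.08,0],"roll": 0}

```text
time: 18.13
tool_pos: [444.7, 97.8, 287.7]
ee_rot: [[0.002, 1.0, -0.001], [1.0, -0.002, -0.0], [-0.0, -0.001, -1.0]]
wrist_force: [0.9, -0.5, -1.1]
grip_width: 0.242
gripper_force: 69.5
```

Call:
arm_command:
  plan:
    - {"offset": [0.35,0,0],"roll": 0}
    - {"offset": [0.7,0,0],"roll": 0}
    - {"offset": [1,0,0],"roll": 0}
    - {"offset": [1,0,0],"roll": 0}
    - {"offset": [1,0,0],"roll": 0}

```text
time: 18.55
tool_pos: [444.5, 198.4, 287.3]
ee_rot: [[-0.003, 1.0, -0.002], [1.0, 0.003, -0.001], [-0.001, -0.002, -1.0]]
wrist_force: [-0.1, -0.5, -0.4]
grip_width: 0.238
gripper_force: 69.5
```

Call:
arm_command:
  plan:
    - {"offset": [0.09,0,0],"roll": 0}
    - {"offset": [0.09,0,0.2],"roll": 0}
    - {"offset": [0.09,0,0.5],"roll": 0}
    - {"offset": [0.09,0,0.8],"roll": 0}
    - {"offset": [0.09,0,1],"roll": 0}
    - {"offset": [0.09,0,1],"roll": 0}
    - {"offset": [0.09,0,1],"roll": 0}
    - {"offset": [0.09,0,1],"roll": 0}

```text
time: 19.22
tool_pos: [445.5, 206.0, 189.9]
ee_rot: [[0.001, 1.0, 0.002], [1.0, -0.001, 0.001], [0.001, 0.002, -1.0]]
wrist_force: [-0.7, 0.8, -1.1]
grip_width: 0.237
gripper_force: 69.4
```

Call:
arm_command:
  plan:
    - {"offset": [0.027,0.096,0],"roll": 0}
    - {"offset": [0.06,0.22,0],"roll": 0}
    - {"offset": [0.1,0.36,0],"roll": 0}
    - {"offset": [0.14,0.5,0],"roll": 0}
    - {"offset": [0.18,0.64,0],"roll": 0}
    - {"offset": [0.22,0.78,0],"roll": 0}
    - {"offset": [0.25,0.9,0],"roll": 0}
    - {"offset": [0.265,0.955,0],"roll": 0}
    - {"offset": [0.265,0.955,0],"roll": 0}
    - {"offset": [0.265,0.955,0],"roll": 0}

```text
time: 20.05
tool_pos: [540.7, 232.7, 188.7]
ee_rot: [[0.0, 1.0, 0.0], [1.0, -0.0, 0.0], [0.0, 0.0, -1.0]]
wrist_force: [0.2, 0.2, -1.7]
grip_width: 0.241
gripper_force: 69.5
```

Run:
```python
from h import *
s=bot.observe(); print(s["tool_pos"],s["wrist_force"].round(1))
S=vision.snapshot("scene"); T=vision.snapshot("top")
cv2.imwrite("pics/s5.png",np.hstack([cv2.resize(S[150:260,300:390],(450,550)),cv2.resize(T[220:310,190:260],(350,550))]))
```

```text
[540.73592734 232.69921527 188.66200684] [ 0.2  0.2 -1.7]
```

View pics/s5.png

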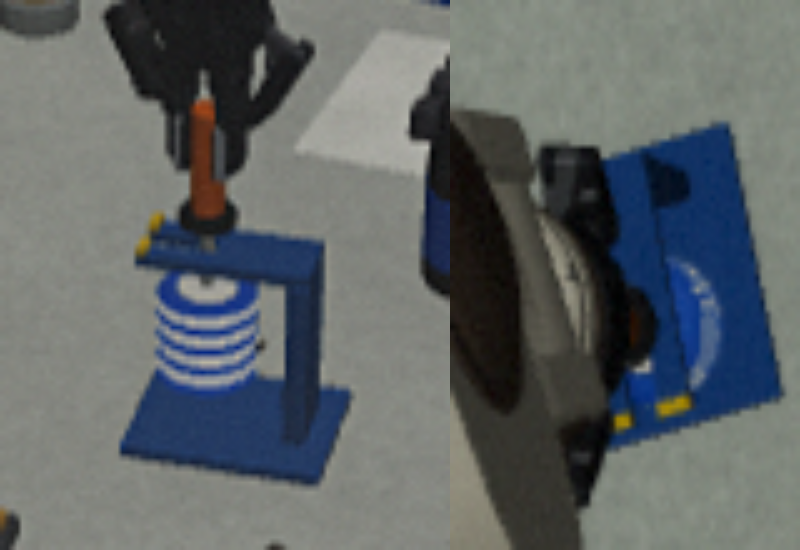

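The crop shows the stem in the slot with the collar at (208,217), just above the prongs and past the lips. Lowering.

Call:
arm_command:
  plan:
    - {"offset": [0,0,0.05],"roll": 0}
    - {"offset": [0,0,0.1],"roll": 0}
    - {"offset": [0,0,0.14],"roll": 0}
    - {"offset": [0,0,0.15],"roll": 0}
    - {"offset": [0,0,0.15],"roll": 0}
    - {"offset": [0,0,0.15],"roll": 0}

```text
time: 20.65
tool_pos: [540.4, 232.6, 173.2]
ee_rot: [[-0.0, 1.0, -0.0], [1.0, 0.0, -0.0], [-0.0, -0.0, -1.0]]
wrist_force: [-0.3, -0.0, -1.5]
grip_width: 0.241
gripper_force: 69.5
```

Call:
arm_command:
  plan:
    - {"offset": [0,0,0.005],"roll": 0}
    - {"offset": [0,0,0.01],"roll": 0}
    - {"offset": [0,0,0.01],"roll": 0}
    - {"offset": [0,0,0.01],"roll": 0}

```text
time: 20.98
tool_pos: [540.5, 232.7, 172.3]
ee_rot: [[-0.0, 1.0, 0.0], [1.0, 0.0, 0.0], [0.0, 0.0, -1.0]]
wrist_force: [0.6, 0.1, -1.6]
grip_width: 0.238
gripper_force: 69.5
```

Call:
arm_command:
  plan:
    - {"offset": [0,0,0.005],"roll": 0}
    - {"offset": [0,0,0.01],"roll": 0}
    - {"offset": [0,0,0.01],"roll": 0}

```text
time: 21.23
tool_pos: [540.5, 232.7, 171.8]
ee_rot: [[-0.0, 1.0, 0.001], [1.0, 0.0, 0.0], [0.0, 0.001, -1.0]]
wrist_force: [-0.3, 0.1, 3.3]
grip_width: 0.239
gripper_force: 69.9
```

Call:
arm_command:
  plan:
    - {"offset": [0,0,0.005],"roll": 0}
    - {"offset": [0,0,0.005],"roll": 0}
    - {"offset": [0,0,0.005],"roll": 0}

```text
time: 21.48
tool_pos: [540.5, 232.7, 171.8]
ee_rot: [[-0.0, 1.0, 0.001], [1.0, 0.0, 0.001], [0.001, 0.001, -1.0]]
wrist_force: [-3.5, -0.5, 6.1]
grip_width: 0.236
gripper_force: 70.3
```

The collar is seated. Releasing and retreating upwards.

Call:
arm_command:
  plan:
    - {"offset": [0,0,-0.01],"roll": 0}
    - {"offset": [0,0,-0.01],"roll": 0}
    - {"offset": [0,0,-0.01],"roll": 0}
    - {"offset": [0,0,-0.01],"roll": 0}
    - {"offset": [0,0,-0.01],"roll": 0}
    - {"offset": [0,0,-0.01],"roll": 0}
    - {"offset": [0,0,-0.01],"roll": 0}
    - {"offset": [0,0,-0.01],"roll": 0}
    - {"offset": [0,0,-0.01],"roll": 0}
  jaw: -1

```text
time: 22.23
tool_pos: [540.5, 232.7, 171.7]
ee_rot: [[-0.0, 1.0, -0.0], [1.0, 0.0, -0.0], [-0.0, -0.0, -1.0]]
wrist_force: [-0.0, 0.5, -0.2]
grip_width: 1.0
gripper_force: 0.0
```

Call:
arm_command:
  plan:
    - {"offset": [0,0,-0.15],"roll": 0}
    - {"offset": [0,0,-0.4],"roll": 0}
    - {"offset": [0,0,-0.7],"roll": 0}
    - {"offset": [0,0,-1],"roll": 0}
    - {"offset": [0,0,-1],"roll": 0}

```text
time: 22.65
tool_pos: [541.3, 233.0, 278.0]
ee_rot: [[-0.0, 1.0, 0.007], [1.0, 0.0, 0.003], [0.003, 0.007, -1.0]]
wrist_force: [0.6, 0.5, 0.8]
grip_width: 0.998
gripper_force: 0.0
```

Call:
arm_command:
  plan:
    - {"offset": [-0.35,-0.2,0],"roll": 0}
    - {"offset": [-0.7,-0.4,0],"roll": 0}
    - {"offset": [-1,-0.6,0],"roll": 0}
    - {"offset": [-1,-0.6,0],"roll": 0}
    - {"offset": [-1,-0.6,0],"roll": 0}
    - {"offset": [-1,-0.6,0],"roll": 0}

```text
time: 23.15
tool_pos: [480.8, 132.8, 272.1]
ee_rot: [[0.0, 1.0, 0.001], [1.0, -0.0, 0.0], [0.0, 0.001, -1.0]]
wrist_force: [0.1, -0.3, 1.2]
grip_width: 0.998
gripper_force: 0.0
```

Run:
```python
from h import *
s=bot.observe(); print(s["tool_pos"],s["wrist_force"].round(1),s["time"])
T=vision.snapshot("top");S=vision.snapshot("scene"); W=vision.snapshot("wrist")
for n,im,b in(("top",T,(200,250,260,300)),("scene",S,(320,165,360,215)),("top",T,(380,255,450,340)),("scene",S,(200,250,260,330))):
    for c,st in blobs(im,(3,120,50),(16,255,255),15,b)[1]: print(n,c,st,plane(n,c,215).round(1))
for c,st in blobs(W,(3,120,50),(16,255,255),100)[1]: print("wrist",c,st,plane("wrist",c,215,s).round(1))
```

```text
[480.77805684 132.7804357  272.08085008] [ 0.1 -0.3  1.2] 23.15
top [220.1 272.9] [214 269  14   9  96] [540.7 228.8 215. ]
scene [341.  186.1] [338 175   7  23 156] [572.1 179.9 215. ]
top [424.7 298.1] [420 295  11   7  62] [ 492.9 -249.5  215. ]
scene [224.3 288.9] [221 279   8  20 112] [ 572.8 -355.7  215. ]
wrist [426.2  75.9] [ 392   49   68   53 2485] [534.4 231.8 215. ]
```

The brush is back exactly where it started: its scene blob is at (341.0,186.1), as at the beginning. The specimen has not moved either. Handing in.

```bash
python3 -c "
from bench import bot
print(bot.job_done())"
```

```text
the job is handed in; nothing more can be done
None
```

I handed the job in at about 23 s: the cylinder stands upright and released in the middle of the tray, the bore got its three full strokes, and the brush hangs released on the blue rack; the beaker, jar and wrench were left alone, but the hand-in returned no verdict.

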